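# Load two pad packs into a spring dispenser

### The job

One pack of thermal pads lies loose in the mouth of the spring-loaded dispenser: press it down until both end catches snap out over its top and keep it down when you let go. Then take the second, identical pack from the table, lay it flat and lengthwise in the mouth, and press it down on top of the first until both catches hold it as well. Leave everything else on the table where it is.

Things in the scene. Friction and masses are not known exactly. Their poses are not given: they have to be found in the camera images.
- dispenser: Fixed bare-metal column, open at the top, 106 mm tall, on a grey base plate 96 x 176 mm. Origin: centre of the base's underside, on the table; z up, y along the column's long side. A pack lies in it with its length along y. Each end (y = +-50 mm) has a sprung catch; black catch housings and knobs outside the end walls reach y = +-85 mm and 87 mm height..
- mouth (a point): Centre of the dispenser's open mouth, 96 mm above the table; axes as the dispenser's. Inside: 65 mm (x) by 100 mm (y), 2.5 mm play all round a pack. Guides: end walls at y = +-50 mm and a 16 mm lip at each corner, their tops flared outward from 96 to 106 mm height. Both long sides have a 68 mm wide window, open from top to base, for fingers holding a pack across its 60 mm width.
- latch_plane (a point): Centre of the column at the height of the catches' flat undersides, 68 mm above the table. The two catches (24 mm wide) stand 7 mm into the column from the end walls and slope up to 81 mm height. Once a pack's top is under 68 mm they snap out and the spring holds it up against them: its top at 68, centre at 57 mm; the pack under it has its centre at 35 mm.
- follower (a joint): Sprung plate under the packs, m downwards: 0 at rest (its top 82 mm above the table), 0.036 with one pack latched, 0.058 with two, stop at 0.066. The spring pushes up with 3 N at 0, 8 N with one pack latched, 12 N with two; the catches add a few N while a pack passes.
- catch_left (a joint): The catch in the +y end wall, m: 0 out over the column, grows to about 0.005 as a passing pack pushes it back.
- catch_right (a joint): The catch in the -y end wall, likewise.
- first_pack_center (a point): teal carton of thermal pads, 60 x 95 x 22 mm high, about 50 g; this point is its centre (11 mm above its underside); x along its 60 mm width, y along its 95 mm length, z up; at the start it lies loose on the follower in the dispenser's mouth, centre 93 mm and top 104 mm above the table.
- second_pack_center (a point): teal carton of thermal pads, 60 x 95 x 22 mm high, about 50 g; this point is its centre (11 mm above its underside); x along its 60 mm width, y along its 95 mm length, z up; at the start it lies flat on the table. Set in the mouth over the latched first pack it rests on the catch slopes, underside about 77 mm above the table.
- carton: Bystander: a bigger red and white carton, 62 x 110 x 43 mm high, lying on the table; origin at the centre of its underside, long axis y.
- power_brick: Bystander: black laptop power brick, 49 x 129 x 30 mm high; origin at the middle of its underside, long axis y.
- screw_dish: Bystander: round metal dish with screws, 74 mm across, 19 mm high; origin at the centre of its underside.
- bottle: Bystander: white squeeze bottle with a red nozzle, 52 mm across, 146 mm high, at the back left; origin at the centre of its underside.
- mug: Bystander: two-tone mug, 78 mm across without its handle, 92 mm high, at the back left; origin at the middle of its underside.
- brush: Bystander: black flat brush, 40 x 155 x 13 mm, lying at the left edge; origin under its middle, long axis y.
- multimeter: Bystander: yellow multimeter, 66 x 134 x 44 mm high, at the back; origin at the centre of its underside.
Mind the look-alikes: they are no part of the job. What is shaped like the part that bears first_pack_center but pink or purple is not meant.

How it is judged:
On the way:
1. the first pack is held down by both catches, with no finger on it, before the second is set on it (z of first_pack_center in the frame of dispenser between 0.05 and 0.0595 m and horizontal distance between first_pack_center and dispenser below 0.008 m and angle between the z axis of first_pack_center and the z axis of dispenser, either way round below 0.06 rad and contact force between the fingers and first_pack below 0.3 N and contact force between second_pack and first_pack below 0.05 N and value of joint each of catch_left, catch_right below 0.002 m), for 0.2 s.
At the end, for the whole second after the job is handed in: Both packs lie level (within 0.06 rad) in the dispenser, centred within 8 mm: the second latched under both catches (centre 50 to 59.5 mm above the table), the first under it (centre 28 to 37.5 mm), both catches sprung out (under 2 mm back), packs at rest and not touched by the fingers (z of first_pack_center in the frame of dispenser between 0.028 and 0.0375 m and horizontal distance between each of first_pack_center, second_pack_center and dispenser below 0.008 m and angle between the z axis of each of first_pack_center, second_pack_center and the z axis of dispenser, either way round below 0.06 rad and z of second_pack_center in the frame of dispenser between 0.05 and 0.0595 m and contact force between the fingers and first_pack below 0.3 N and contact force between the fingers and second_pack below 0.3 N and value of joint each of catch_left, catch_right below 0.002 m and linear speed of second_pack below 0.02 m/s).
It fails at once if the carton, power brick, screw dish, multimeter, bottle, mug or brush is moved more than 30 mm (distance of any of carton, power_brick, screw_dish, multimeter, bottle, mug, brush from where it was at the start of the episode above 0.03 m).
It also fails if it takes over 58 s, if anything falls off the work surface, if the arm or the gripper's body presses on something with over 40 N, if the wrist force passes 120 N, or if a joint passes its speed limit or range.

### The arm

A 7-joint arm with a two-finger parallel gripper is mounted at the origin on the work surface; the furniture and walls round the work are solid. World frame = base frame: x ahead of the robot, y to its left, z up, the work surface at z = 0. Lengths are in m, angles in rad, forces in N, time in s.
With the tool pointing down it reaches from about 0.425 to 0.925 m from the base axis. Payload 6.8 kg.
Tool frame: the origin (TCP) lies at the very end of the fingers, on their centre line; the grasp point (between the pads) lies 19 mm behind it; z points along the fingers, y is the line along which they close (so a half turn about z gives the same grasp; the last joint's range is limited). The gripper opens to 85 mm and grips with 20 to 120 N. Pads are 22 mm wide; open, the fingers measure 114 mm over their backs; the gripper's body (76 mm by 85 mm) begins 54 mm behind the grasp point. The pads swing forward as they close: fully open they stand 13 mm farther back than shut.
Start: joints at [-1.387, 0.477, 0.022, 1.555, -0.011, 1.109, -0.083], TCP at [0.194, 0.646, 0.231] pointing down, gripper open.
Joint ranges: [-2.96, 2.96], [-0.34, 2.1], [-1.41, 1.46], [0.24, 2.44], [-1.37, 4.51], [0.17, 1.92], [-2.96, 2.96]. Speed limits (rad/s): [2.39, 2.39, 3.14, 3.14, 3.14, 3.14, 3.14].

### API

Orientations are given as a rotation vector (axis times angle).
In Python, from bench import get_obs, viewer, r gives the robot as it stands. The module is installed in compiled form; this text tells all that it offers.
- The arm moves only by the tool play_rows, never from a script. Its argument "commands" is a list that holds one entry, the list of rows, each a list of 5 numbers: the gripper's target within -1 to 1 (shut at 1, half-way at 0, fully open at -1), then the shift along the tool's x, y, z scaled (see below), then the turn about the tool's z scaled (see below). A call has 1 to 12 rows; each row is the pose to reach, as a shift and turn from the pose commanded when the call began, along the tool's axes at that moment; what a row does not reach only later rows make up. The controller multiplies each number of a shift by 0.2 m and each number of a turn by pi/2 rad. A row lasts 1/12 s, in which the tool goes at most 41.7 mm and 7.16 degrees, less where a joint would pass 70% of its speed; a pose out of reach is approached as far as the arm can. A call with a number of a shift or a turn outside -1 to 1 is refused whole. A call with a gripper value outside its range is refused whole. The fingers move at their own pace and stop on an object; "grip_force" is the grip in N (left out, the last holds). Time passes only in rows, so rows that repeat a pose let the fingers close. It gives the time, the measured TCP pose, the force, the opening and the grip force at its end, in the units of the state.
- get_obs(): the state, without advancing time (a new reading comes with each control period).
- viewer.grab_frame(name): name is "scene" or "top" or "wrist"; returns a dict with "pixels" (480x640x3 uint8, red, green, blue), "fovy" (degrees; the focal length in pixels is half the picture's height over the tangent of half this angle, whatever the lens; pixels are square), "cx", "cy" (the principal point, pixels), "world_to_cam" (4x4, takes a point from world to camera coordinates); the wrist camera has in their place "hand_eye" (4x4, takes a point from camera to tool coordinates, whose origin is the TCP and whose axes are the flange's). Camera axes: x right, y up, looking along -z (the intrinsics and any distortion apply to the point x, -y, -z); pixel columns grow to the right and rows downward; lengths in m; the calibration is good to about 2 mm. The wrist camera is an equidistant fisheye: a pixel r from the principal point sees the ray r / f radians off the axis. A picture is of the moment at which its call begins: read the wrist's pose just before it. There is no depth.
- r.hand_in(): hands the job in; it is judged then, once.
Trained networks look in a picture, given as the dict that the camera call returned (one of the last four; its "shot" number tells which), for a name from the list of things; names that differ only in an ending like _2 or _b are one class to them, and where a whole thing is asked for, a point or a joint stands for the part that bears it (a point fixed in the world has none). Each returns a list of dicts, best first, with "score" (0 to 1); they miss things now and then, are a little off and sometimes report something else, mostly with a low value. They report only what shows in the picture. A call takes as long as a camera call. They do not tell look-alikes from the thing itself.
- viewer.trace(picture, thing): "pixels" (480x640 bool, what is visible of it) and "rect" ([left, top, right, bottom] in pixels, round what is visible of it).
The state is a dict: "clock": time; "joints": joint angles; "qvel": joint speeds; "tau": joint torques, N m; "tcp_pos": TCP position; "orientation": TCP orientation; "contact_force": force on the tool from outside, world axes, zero at the start; "moment": the same for the moment, N m; "grip_width": finger opening in m; "gripper_force": force on a finger pad.
Only numpy, scipy, OpenCV 4.12 (cv2) and the standard library are available. Lean on these libraries where they do the work, as an engineer would, in place of code of your own. Each camera call takes 0.05 s, during which the arm holds its last target. There are 200 camera calls.

## Working session

There is one attempt and no reset: what is moved stays moved. The work goes in short steps, Python scripts to look and compute and a tool call to move; the robot and the scene stay as the last step left them, time stands still between calls to the robot, and variables do not carry over. Pictures are saved under pics/ and viewed, at most 10 in all, crops included, and the job is handed in when it is done.

Besides the shell and the picture viewer there is one more tool, called as name(argument=value, ...), one argument or row to a line, values as JSON. play_rows: Moves the arm, as the interface text tells. Shifts and turns lie within -1 to 1; 1 stands for 0.2 m of shift or pi/2 rad of turn. Its arguments: {"type":"object","properties":{"commands":{"type":"array","items":{"type":"array","items":{"type":"array","items":{"type":"number","minimum":-1,"maximum":1}}}},"grip_force":{"type":"number"}},"required":["commands"]}

```bash
mkdir -p pics
cat > h.py <<'E'
import numpy as np,cv2
from scipy.spatial.transform import Rotation as R
from bench import get_obs,viewer,r
def ray(p,uv,obs=None):
    u,v=uv; f=240/np.tan(np.radians(p['fovy']/2))
    x,y=(u-p['cx'])/f,(v-p['cy'])/f
    if 'hand_eye' in p:
        t=np.hypot(x,y); s=np.sin(t)/max(t,1e-9)
        d=np.array([x*s,-y*s,-np.cos(t)])
        T=np.eye(4);T[:3,:3]=R.from_rotvec(obs['orientation']).as_matrix();T[:3,3]=obs['tcp_pos']
        M=T@p['hand_eye']
    else:
        d=np.array([x,-y,-1]); M=np.linalg.inv(p['world_to_cam'])
    return M[:3,3],M[:3,:3]@d
def atz(p,uv,z,obs=None):
    o,d=ray(p,uv,obs); return o+d*(z-o[2])/d[2]
def proj(p,X):
    c=p['world_to_cam']@np.r_[X,1]; f=240/np.tan(np.radians(p['fovy']/2))
    return np.array([p['cx']-f*c[0]/c[2],p['cy']+f*c[1]/c[2]])
def rect(p,mask,z,obs=None):
    m=mask.astype(np.uint8); cs,_=cv2.findContours(m,cv2.RETR_EXTERNAL,cv2.CHAIN_APPROX_NONE)
    c=max(cs,key=cv2.contourArea)[:,0,:]
    w=np.array([atz(p,q,z,obs)[:2] for q in c])
    return cv2.minAreaRect((w*1000).astype(np.float32))
def save(p,n): cv2.imwrite('pics/'+n,p['pixels'][:,:,::-1])
E
python3 - <<'E'
from h import *
o=get_obs();print(o)
hs={'dispenser':.1,'first_pack_center':.104,'second_pack_center':.022,'carton':.043,'power_brick':.03,'screw_dish':.019,'bottle':.14,'mug':.09,'multimeter':.044,'brush':.013}
ps={}
for n in('top','scene'):
    p=ps[n]=viewer.grab_frame(n); save(p,n+'0.png'); print(n,p['fovy'],np.linalg.inv(p['world_to_cam'])[:3,3].round(3))
    for k,z in hs.items():
        for d in viewer.trace(p,k)[:4]:
            if d['pixels'].sum()<20: continue
            print(k,round(d['score'],2),np.int32(d['rect']),[np.round(q,1) for q in rect(p,d['pixels'],z)],p['pixels'][d['pixels']].mean(0).round())
cv2.imwrite('pics/both.png',cv2.resize(np.vstack([ps['top']['pixels'],ps['scene']['pixels']])[:,:,::-1],(400,600)))
E
```

```text
{'clock': 0.0, 'joints': array([-1.38710659,  0.47779652,  0.02231087,  1.55647416, -0.01149345,
        1.10931909, -0.08313306]), 'qvel': array([-0.00126001,  0.00228288, -0.00039645, -0.00109456,  0.0019159 ,
        0.00032349,  0.00071236]), 'tau': array([-5.41253048e-04, -5.96482551e+01,  1.60776168e+00, -2.81193852e+01,
        1.24386980e-02,  9.59388010e-03, -1.26535215e-05]), 'tcp_pos': array([0.19399969, 0.64588198, 0.23031799]), 'orientation': array([-4.56671168e-01, -3.10808069e+00,  2.92792737e-03]), 'contact_force': array([-0.49961904, -0.20680056, -0.27554467]), 'moment': array([-0.0049399,  0.0178456,  0.015123 ]), 'gripper_force': 0.0, 'grip_width': 0.08552927592185183}
top 55.450453817476486 [0.437 0.045 1.204]
dispenser 0.83 [221 212 296 256] [array([514. , 203.1]), array([177. ,  93.6]), np.float64(85.0)] [118. 122. 122.]
first_pack_center 0.87 [229 216 275 243] [array([517. , 209.8]), array([98.3, 60.9]), np.float64(86.6)] [ 64. 106. 121.]
first_pack_center 0.86 [277 285 304 331] [array([333.6, 117.6]), array([56.8, 89.8]), np.float64(86.5)] [128.  71. 159.]
fir
[... 2119 characters left out ...]
oat64(56.9)] [217. 140. 140.]
power_brick 0.84 [360 323 395 363] [array([ 437.2, -348. ]), array([136.3,  56.6]), np.float64(71.2)] [40. 37. 36.]
screw_dish 0.68 [369 249 392 267] [array([650. , -67.2]), array([87.7, 69. ]), np.float64(60.5)] [167. 163. 158.]
bottle 0.64 [330 185 348 225] [array([600.1,  97.1]), array([252.8,  47.9]), np.float64(57.8)] [151. 130. 122.]
mug 0.68 [287 177 317 212] [array([587.8, 292.8]), array([217.8, 101.1]), np.float64(63.1)] [114. 124. 127.]
multimeter 0.85 [343 219 379 252] [array([653.8,  48.7]), array([ 85.2, 161.8]), np.float64(1.4)] [182. 147.  40.]
brush 0.71 [236 204 274 221] [array([461.7, 362.9]), array([150.,  56.]), np.float64(5.5)] [68. 54. 38.]
```

View pics/top0.png

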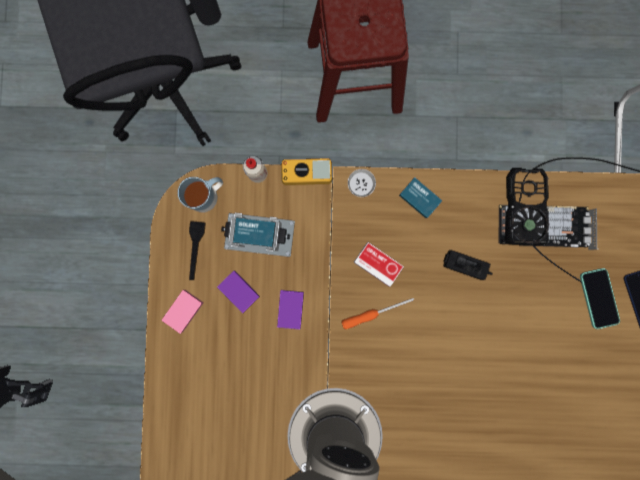

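View pics/scene0.png

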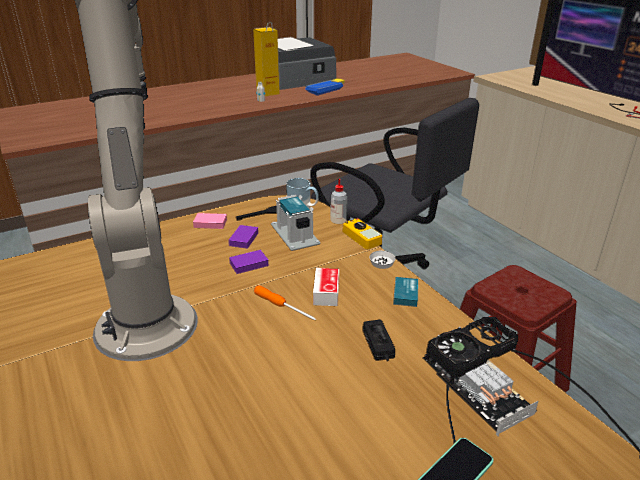

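Top view: the teal pack in the dispenser is at about (252,231). The only teal pack on the table is at (421,197), and that one fits "second pack". The purple packs at (238,291) and (290,308) and the pink one at (182,311) are look-alikes. The trace colours agree (teal 66,103,115). The scene view shows the same layout. Moving towards the dispenser first.

play_rows(
  commands=[
    [[0,-0.2,-0.15,0,0],[0,-0.4,-0.3,0,0],[0,-0.6,-0.45,0,0],[0,-0.8,-0.6,0,0],[0,-0.8,-0.6,0,0],[0,-0.8,-0.6,0,0]],
  ],
)

```text
clock: 1.6
tcp_pos: [0.3193, 0.4785, 0.2316]
orientation: [0.473, 3.102, -0.004]
contact_force: [0.1, -0.5, -0.0]
grip_width: 0.0428
gripper_force: 0.0
```

play_rows(
  commands=[
    [[0,-0.2,-0.15,0,0],[0,-0.4,-0.3,0,0],[0,-0.6,-0.45,0,0],[0,-0.8,-0.6,0,0],[0,-0.8,-0.6,0,0],[0,-0.8,-0.6,0,0]],
  ],
)

```text
clock: 2.1
tcp_pos: [0.4366, 0.3174, 0.2318]
orientation: [0.473, 3.103, -0.003]
contact_force: [0.6, -0.6, 0.7]
grip_width: 0.0426
gripper_force: 0.0
```

Run:
```python
from h import *
o=get_obs();p=viewer.grab_frame('wrist');save(p,'w1.png')
M=R.from_rotvec(o['orientation']).as_matrix();print(o['tcp_pos'],M.round(3),o['grip_width'],o['contact_force'])
for k,z in(('first_pack_center',.104),('dispenser',.1)):
    for d in viewer.trace(p,k)[:3]:
        print(k,d['score'],d['rect'],rect(p,d['pixels'],z,o),p['pixels'][d['pixels']].mean(0).round())
```

```text
[0.43657698 0.31737769 0.2317604 ] [[-0.954  0.298  0.003]
 [ 0.298  0.954 -0.003]
 [-0.003 -0.002 -1.   ]] 0.04260544273040518 [ 0.61025275 -0.61955075  0.73883472]
first_pack_center 0.87 [87.6, 110.2, 155.6, 211.2] ((333.7260437011719, 175.56353759765625), (54.423622131347656, 73.36563110351562), 86.9312744140625) [144.  79. 178.]
first_pack_center 0.69 [188.4, 109.4, 294.2, 204.3] ((365.84661865234375, 276.12567138671875), (73.85627746582031, 48.05319595336914), 46.691368103027344) [162.  91. 199.]
first_pack_center 0.67 [175.5, 300.3, 292.0, 371.4] ((489.68756103515625, 193.99476623535156), (31.78671646118164, 61.48097610473633), 4.794214725494385) [ 69. 113. 126.]
dispenser 0.66 [159.6, 245.7, 336.9, 379.1] ((479.8392028808594, 239.4087677001953), (145.76312255859375, 134.3568572998047), 53.92072296142578) [145. 149. 148.]
dispenser 0.6 [287.4, 387.7, 322.3, 406.1] ((591.0342407226562, 253.96896362304688), (37.9482421875, 23.811138153076172), 60.09964370727539) [167. 158. 141.]
```

View pics/w1.png

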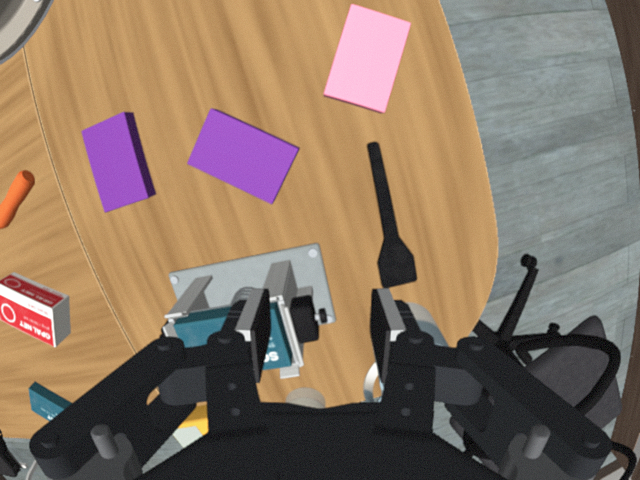

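Wrist view: the dispenser pack is at about (235,335), partly hidden by the left finger. Purple packs are at (118,160) and (243,155), pink at (367,58). Next, centring over the pack at (0.517,0.210) and going down to just above it.

play_rows(
  commands=[
    [[0,-0.18,-0.13,0,-0.07],[0,-0.36,-0.26,0,-0.15],[0,-0.543,-0.393,0,-0.15],[0,-0.543,-0.393,0.2,-0.15],[0,-0.543,-0.393,0.4,-0.15],[0,-0.543,-0.393,0.5,-0.15],[0,-0.543,-0.393,0.54,-0.15],[0,-0.543,-0.393,0.54,-0.15]],
  ],
)

```text
clock: 2.92
tcp_pos: [0.5111, 0.2195, 0.1214]
orientation: [-0.083, -3.137, 0.002]
contact_force: [-0.2, 0.7, -0.5]
grip_width: 0.0427
gripper_force: 0.0
```

Run:
```python
from h import *
o=get_obs();p=viewer.grab_frame('scene')
M=R.from_rotvec(o['orientation']).as_matrix();print(o['tcp_pos'],M.round(3),o['grip_width'],o['contact_force'])
w=viewer.grab_frame('wrist')['pixels']
a=cv2.resize(p['pixels'][150:290,200:400],(560,392)) 
cv2.imwrite('pics/s2.png',np.hstack([a,np.zeros((392,2,3),np.uint8)])[:,:,::-1]);cv2.imwrite('pics/w2.png',w[:,:,::-1])
cv2.imwrite('pics/sw2.png',np.vstack([cv2.resize(a,(400,280)),cv2.resize(w,(400,300))])[:,:,::-1])
```

```text
[0.51111718 0.21947851 0.12139047] [[-0.999  0.053 -0.004]
 [ 0.053  0.999 -0.001]
 [ 0.004 -0.002 -1.   ]] 0.042689827466969955 [-0.19443635  0.72418926 -0.50070407]
```

View pics/sw2.png

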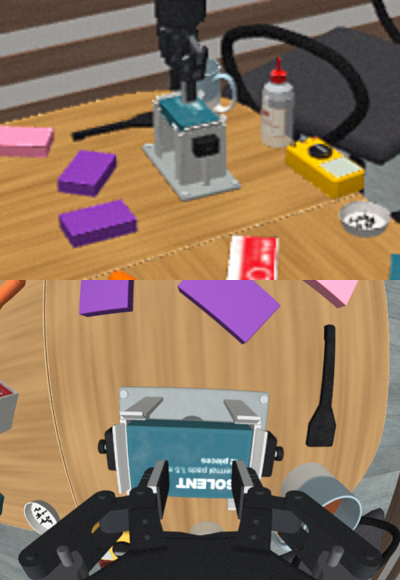

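The fingers stand over the pack, slightly off to the +y side. I'll correct by a few millimetres and press.

play_rows(
  commands=[
    [[0,-0.03,-0.042,0,0],[0,-0.03,-0.042,0.05,0],[0,-0.03,-0.042,0.1,0],[0,-0.03,-0.042,0.14,0],[0,-0.03,-0.042,0.18,0],[0,-0.03,-0.042,0.22,0],[0,-0.03,-0.042,0.26,0],[0,-0.03,-0.042,0.28,0],[0,-0.03,-0.042,0.3,0],[0,-0.03,-0.042,0.3,0],[0,-0.03,-0.042,0.3,0]],
  ],
)

```text
clock: 3.93
tcp_pos: [0.5199, 0.2096, 0.0636]
orientation: [0.089, 3.138, 0.001]
contact_force: [0.6, -0.3, 7.4]
grip_width: 0.0431
gripper_force: 3.8
```

play_rows(
  commands=[
    [[0,0,0,0.02,0],[0,0,0,0.03,0],[0,0,0,0.03,0]],
  ],
)

```text
clock: 4.18
tcp_pos: [0.52, 0.2096, 0.0576]
orientation: [0.089, 3.138, 0.002]
contact_force: [1.9, -0.6, 8.4]
grip_width: 0.0425
gripper_force: 4.2
```

play_rows(
  commands=[
    [[0,0,0,-0.05,0],[0,0,0,-0.05,0]],
  ],
)

```text
clock: 4.35
tcp_pos: [0.5196, 0.2098, 0.0685]
orientation: [0.089, 3.138, 0.002]
contact_force: [-0.7, 1.4, 0.4]
grip_width: 0.0426
gripper_force: 0.0
```

play_rows(
  commands=[
    [[0,0,0,-0.2,0],[0,0,0,-0.4,0],[0,0,0,-0.6,0],[0,-0.2,0,-0.75,0],[0,-0.4,0,-0.75,0],[0,-0.55,0,-0.75,0],[0,-0.55,0,-0.75,0],[0,-0.55,0,-0.75,0]],
  ],
)

```text
clock: 5.02
tcp_pos: [0.629, 0.2023, 0.2158]
orientation: [-0.091, -3.139, 0.002]
contact_force: [-0.3, -0.7, -0.8]
grip_width: 0.0426
gripper_force: 0.0
```

Run:
```python
from h import *
o=get_obs();p=viewer.grab_frame('wrist');save(p,'w3.png')
M=R.from_rotvec(o['orientation']).as_matrix();print(o['tcp_pos'],M.round(3),o['contact_force'])
for d in viewer.trace(p,'first_pack_center')[:4]:
    print(d['score'],np.int32(d['rect']),rect(p,d['pixels'],.068,o),rect(p,d['pixels'],.104,o),p['pixels'][d['pixels']].mean(0).round())
for d in viewer.trace(p,'dispenser')[:2]: print(d['score'],d['rect'])
```

```text
[0.62901955 0.20234144 0.21580755] [[-0.998  0.058 -0.002]
 [ 0.058  0.998 -0.001]
 [ 0.002 -0.001 -1.   ]] [-0.31750545 -0.72255794 -0.8130119 ]
0.85 [261  39 385 123] ((515.4537963867188, 208.46934509277344), (95.06563568115234, 61.40095901489258), 84.28636169433594) ((520.4705810546875, 208.0819854736328), (83.28069305419922, 53.789329528808594), 84.28639221191406) [ 88. 140. 155.]
0.5 [  1 200  34 269] ((621.4791259765625, -133.15426635742188), (63.311832427978516, 66.96259307861328), 50.711551666259766) ((613.3524169921875, -91.19187927246094), (55.46331024169922, 58.66147232055664), 50.711517333984375) [ 74. 111. 120.]
0.45 [212  14 435 142] ((512.6358642578125, 208.66522216796875), (176.8956756591797, 99.47819519042969), 84.71537017822266) ((518.0020141601562, 208.25360107421875), (154.96658325195312, 87.14627838134766), 84.71537780761719) [151. 153. 152.]
0.76 [208.5, 18.3, 432.9, 145.9]
0.17 [262.0, 39.4, 383.2, 123.6]
```

View pics/w3.png

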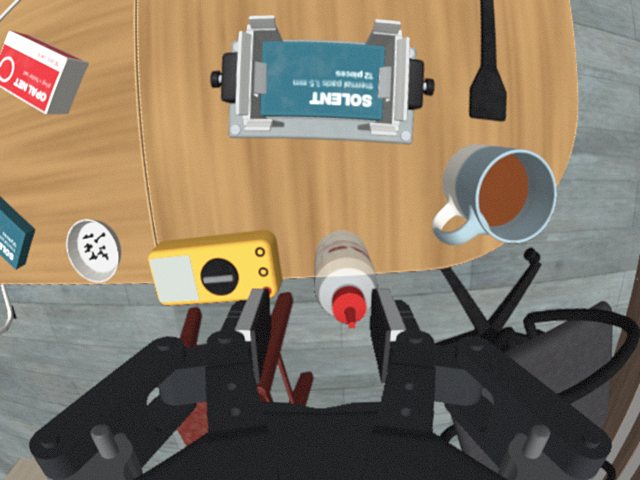

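The first pack is latched: its top outline at z=0.068 measures 95x61 mm, as it should, and both catches overlap its ends. Heading to the second pack now.

play_rows(
  commands=[
    [[0,-0.05,-0.2,0,0],[0,-0.1,-0.4,0,0],[0,-0.15,-0.6,0,0],[0,-0.2,-0.8,0,0],[0,-0.2,-0.8,0,0]],
  ],
)

```text
clock: 5.58
tcp_pos: [0.6591, 0.0293, 0.2178]
orientation: [0.107, 3.139, -0.01]
contact_force: [0.7, -2.1, 0.5]
grip_width: 0.0427
gripper_force: 0.0
```

play_rows(
  commands=[
    [[-1,-0.05,-0.2,0,-0.07],[-1,-0.1,-0.4,0,-0.14],[-1,-0.15,-0.6,0,-0.21],[-1,-0.2,-0.8,0,-0.28],[-1,-0.22,-0.8,0,-0.35],[-1,-0.22,-0.8,0,-0.42],[-1,-0.22,-0.8,0,-0.49],[-1,-0.22,-0.8,0,-0.56],[-1,-0.22,-0.8,0,-0.589],[-1,-0.22,-0.8,0,-0.589],[-1,-0.22,-0.8,0,-0.589]],
  ],
)

```text
clock: 6.5
tcp_pos: [0.6936, -0.1201, 0.2172]
orientation: [1.321, -2.85, -0.001]
contact_force: [0.4, 0.7, -0.4]
grip_width: 0.0854
gripper_force: 0.0
```

Run:
```python
from h import *
o=get_obs();p=viewer.grab_frame('wrist')
M=R.from_rotvec(o['orientation']).as_matrix();print(o['tcp_pos'],M.round(3),o['joints'].round(2),o['grip_width'])
for d in viewer.trace(p,'second_pack_center')[:3]:
    c=p['pixels'][d['pixels']].mean(0).round()
    print(d['score'],np.int32(d['rect']),rect(p,d['pixels'],.022,o),c)
d=viewer.trace(p,'second_pack_center')[0]; q=rect(p,d['pixels'],.022,o)
e=M.T@(np.r_[np.array(q[0])/1000,.022]-o['tcp_pos']);print('tool',e,'scaled',e/.2)
l,t,rr,b=np.int32(d['rect']);cv2.imwrite('pics/c4.png',cv2.resize(p['pixels'][max(t-40,0):b+40,max(l-40,0):rr+40],None,fx=2,fy=2)[:,:,::-1])
```

```text
[ 0.69360178 -0.12012868  0.21722977] [[-0.646 -0.763 -0.001]
 [-0.763  0.646  0.001]
 [-0.     0.001 -1.   ]] [ 0.04  0.54  0.07  1.49 -0.04  1.11  2.55] 0.08539129185936085
0.79 [280  37 349 137] ((622.4658203125, -211.63967895507812), (93.7106704711914, 59.98328399658203), 50.67734146118164) [ 83. 132. 147.]
0.68 [354 198 427 274] ((656.7545166015625, -58.123111724853516), (71.19808959960938, 70.74618530273438), 7.565741539001465) [202. 202. 199.]
tool [ 0.1158208  -0.00502425  0.19521668] scaled [ 0.579104   -0.02512125  0.97608338]
```

View pics/c4.png

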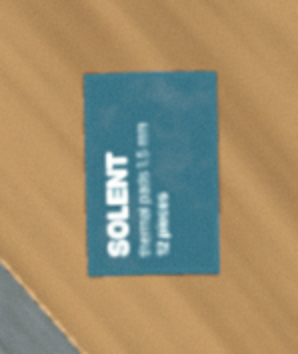

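The crop shows a teal SOLENT pack measuring 94x60 mm, the only teal one on the table. It's confirmed as the second pack. Descending onto it.

play_rows(
  commands=[
    [[-1,0.19,-0.01,0.1,-0.011],[-1,0.38,-0.025,0.2,-0.011],[-1,0.579,-0.025,0.3,-0.011],[-1,0.579,-0.025,0.5,-0.011],[-1,0.579,-0.025,0.7,-0.011],[-1,0.579,-0.025,0.8,-0.011],[-1,0.579,-0.025,0.8,-0.011],[-1,0.579,-0.025,0.8,-0.011]],
  ],
)

```text
clock: 7.32
tcp_pos: [0.6228, -0.2123, 0.0567]
orientation: [1.346, -2.837, -0.002]
contact_force: [0.0, -0.4, 0.4]
grip_width: 0.0853
gripper_force: 0.0
```

Run:
```python
from h import *
o=get_obs();p=viewer.grab_frame('wrist')
M=R.from_rotvec(o['orientation']).as_matrix();print(o['tcp_pos'],M.round(3),o['joints'].round(2))
for d in viewer.trace(p,'second_pack_center')[:1]:
    q=rect(p,d['pixels'],.022,o);print(d['score'],np.int32(d['rect']),q)
    e=M.T@(np.array([.6225,-.2116,0])-o['tcp_pos']);print(e,e/.2)
```

```text
[ 0.62279796 -0.21232866  0.0566867 ] [[-0.632 -0.775 -0.002]
 [-0.775  0.632  0.   ]
 [ 0.001  0.002 -1.   ]] [ 0.19  0.64  0.06  1.73 -0.05  0.78  2.73]
0.74 [260 181 385 357] ((621.037109375, -212.7248992919922), (97.89309692382812, 60.53997802734375), 50.65419387817383)
[-0.00042641  0.00058553  0.05668754] [-0.00213207  0.00292766  0.28343771]
```

play_rows(
  commands=[
    [[-1,0,0,0.1,0],[-1,0,0,0.2,0],[-1,0,0,0.258,0],[-1,0,0,0.258,0],[1,0,0,0.258,0],[1,0,0,0.258,0],[1,0,0,0.258,0],[1,0,0,0.258,0],[1,0,0,0.258,0],[1,0,0,0.258,0]],
  ],
  grip_force=50,
)

```text
clock: 8.25
tcp_pos: [0.6248, -0.2132, 0.0078]
orientation: [-1.346, 2.836, -0.003]
contact_force: [-0.2, 0.3, 7.2]
grip_width: 0.0587
gripper_force: 54.7
```

play_rows(
  commands=[
    [[1,0,0,-0.1,0],[1,0,0,-0.3,0],[1,0,0,-0.5,0],[1,0,0,-0.7,0],[1,0,0,-0.9,0],[1,0,0,-0.95,0],[1,0,0,-0.95,0]],
  ],
)

```text
clock: 8.83
tcp_pos: [0.6259, -0.2137, 0.2013]
orientation: [-1.343, 2.832, -0.009]
contact_force: [0.7, -0.8, -0.5]
grip_width: 0.0587
gripper_force: 54.0
```

play_rows(
  commands=[
    [[1,-0.11,0.15,0,0],[1,-0.22,0.3,0,0],[1,-0.33,0.45,0,0],[1,-0.44,0.6,0,0],[1,-0.55,0.75,0,0],[1,-0.64,0.877,0,0],[1,-0.64,0.877,0,0],[1,-0.64,0.877,0,0]],
  ],
)

```text
clock: 9.5
tcp_pos: [0.5672, -0.0002, 0.1947]
orientation: [1.353, -2.834, -0.002]
contact_force: [0.8, -0.8, -0.6]
grip_width: 0.0587
gripper_force: 54.0
```

play_rows(
  commands=[
    [[1,-0.11,0.15,0,0],[1,-0.22,0.3,0,0],[1,-0.33,0.45,0,0],[1,-0.44,0.6,0,0],[1,-0.55,0.75,0,0],[1,-0.64,0.877,0,0],[1,-0.64,0.877,0,0],[1,-0.64,0.877,0,0]],
  ],
)

```text
clock: 10.17
tcp_pos: [0.5131, 0.208, 0.1949]
orientation: [1.35, -2.836, 0.0]
contact_force: [0.5, -0.6, -1.4]
grip_width: 0.0584
gripper_force: 54.0
```

play_rows(
  commands=[
    [[1,0,0,0,-0.07],[1,0,0,0,-0.14],[1,0,0,0,-0.21],[1,0,0,0,-0.28],[1,0,0,0,-0.35],[1,0,0,0,-0.375],[1,0,0,0,-0.375],[1,0,0,0,-0.375]],
  ],
)

```text
clock: 10.83
tcp_pos: [0.5142, 0.2049, 0.1952]
orientation: [2.106, -2.33, 0.001]
contact_force: [0.2, -0.5, -0.4]
grip_width: 0.0589
gripper_force: 54.0
```

Run:
```python
from h import *
o=get_obs();p=viewer.grab_frame('wrist');save(p,'w5.png')
M=R.from_rotvec(o['orientation']).as_matrix();print(o['tcp_pos'],M.round(3),o['joints'].round(2),o['grip_width'])
print(np.degrees(np.arctan2(M[1,1],M[0,1])))
t=viewer.grab_frame('top')
for d in viewer.trace(p,'second_pack_center')[:4]:
    print(d['score'],np.int32(d['rect']),rect(p,d['pixels'],o['tcp_pos'][2]+.014,o))
for d in viewer.trace(p,'dispenser')[:2]: print(d['score'],np.int32(d['rect']))
```

```text
[0.51418306 0.20487843 0.19522571] [[-0.101 -0.995 -0.   ]
 [-0.995  0.101 -0.001]
 [ 0.001  0.    -1.   ]] [-0.34  0.33 -0.19  1.88  0.07  0.95  2.48] 0.05891213422987257
174.22932777199594
0.82 [233 197 402 407] ((512.94677734375, 201.25491333007812), (95.84112548828125, 60.92551040649414), 84.46421813964844)
0.32 [280 171 359 198] ((508.6461486816406, 149.7137908935547), (7.795531272888184, 28.456472396850586), 84.73663330078125)
0.82 [253 122 383 193]
```

View pics/w5.png

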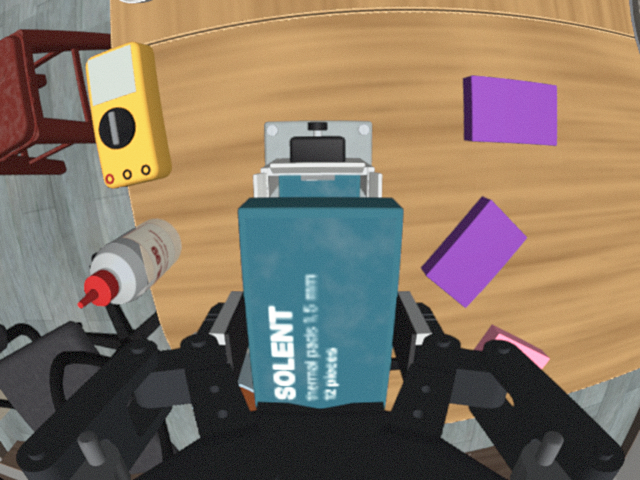

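Run:
```python
import cv2,numpy as np
a=cv2.resize(cv2.imread('pics/w3.png')[0:150,205:440],(705,450),interpolation=2)
a=cv2.resize(cv2.imread('pics/w3.png')[10:150,205:440],None,fx=2,fy=2,interpolation=2)
b=cv2.resize(cv2.imread('pics/w5.png')[115:225,230:410],None,fx=2.5,fy=2.5,interpolation=2)
c=np.zeros((a.shape[0]+b.shape[0],max(a.shape[1],b.shape[1]),3),np.uint8);c[:a.shape[0],:a.shape[1]]=a;c[a.shape[0]:,:b.shape[1]]=b
cv2.imwrite('pics/c6.png',c);print(a.shape,b.shape)
```

```text
(280, 470, 3) (275, 450, 3)
```

View pics/c6.png

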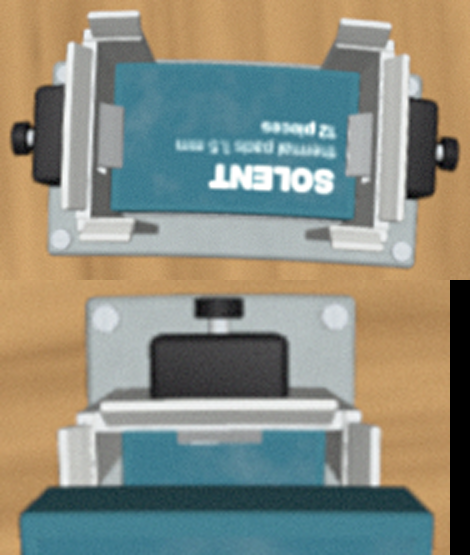

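Run:
```python
from h import *
p=viewer.grab_frame('wrist');o5=get_obs()
o3=dict(tcp_pos=np.array([.62902,.20234,.21581]))
M=np.array([[-.998,.058,-.002],[.058,.998,-.001],[.002,-.001,-1]])
o3['orientation']=R.from_matrix(M).as_rotvec()
f=lambda o,z,*q:[(atz(p,u,z,o)[:2]*1000).round(1) for u in q]
pr=lambda n,a:print(n,*a,'mid',np.mean(a,0).round(1),'len',np.linalg.norm(a[0]-a[1]).round(1),'ang',np.degrees(np.arctan2(*(a[1]-a[0])[::-1])).round(1))
pr('w3 pack top',f(o3,.068,(261,41),(385,45),(381.5,119),(260,115)))
pr('w3 wall outer .106',f(o3,.106,(238,73),(409,79)))
pr('w3 base lower',f(o3,.006,(229.5,137),(412,143)))
pr('w5 base front',f(o5,.006,(265.2,121.8),(371.6,121.8)))
zt=o5['tcp_pos'][2]+.014
pr('held front top',f(o5,zt,(238.8,209),(402.8,209)))
pr('held front bottom',f(o5,zt-.022,(250,197.8),(392,197.8)))
u=np.radians(84.5);print('long axis',np.cos(u),np.sin(u),o5['tcp_pos'])
```

```text
w3 pack top [478.9 165.5] [487.4 261.3] [547.  255.2] [538.5 161.4] mid [513.  210.8] len 96.2 ang 84.9
w3 wall outer .106 [509.9 154.1] [520.4 269.4] mid [515.2 211.8] len 115.8 ang 84.8
w3 base lower [553.2 120.5] [568.8 294.3] mid [561.  207.4] len 174.5 ang 84.9
w5 base front [553.3 119.5] [459.5 128.5] mid [506.4 124. ] len 94.2 ang 174.5
held front top [537.4 157.4] [478.9 163. ] mid [508.2 160.2] len 58.8 ang 174.5
held front bottom [537.4 157.3] [478.6 162.9] mid [508.  160.1] len 59.1 ang 174.6
long axis 0.09584575252022406 0.9953961983671787 [0.51352663 0.2070262  0.19563385]
```

The dispenser's centre is about (0.5145,0.2107) at 84.8°, taken from four features agreeing to within 2 mm. The held pack is centred on the TCP. I'll align it and stop just above the flares.

play_rows(
  commands=[
    [[1,-0.018,-0.008,0.1,-0.003],[1,-0.018,-0.008,0.2,-0.003],[1,-0.018,-0.008,0.3,-0.003],[1,-0.018,-0.008,0.36,-0.003],[1,-0.018,-0.008,0.36,-0.003],[1,-0.018,-0.008,0.36,-0.003],[1,-0.018,-0.008,0.36,-0.003]],
  ],
)

```text
clock: 11.67
tcp_pos: [0.516, 0.2112, 0.1247]
orientation: [-2.117, 2.319, -0.001]
contact_force: [-0.5, 0.2, 0.3]
grip_width: 0.0588
gripper_force: 54.0
```

Run:
```python
from h import *
o=get_obs();p=viewer.grab_frame('wrist');save(p,'w7.png')
M=R.from_rotvec(o['orientation']).as_matrix();print(o['tcp_pos'],M.round(3),np.degrees(np.arctan2(M[1,1],M[0,1])))
a=cv2.resize(p['pixels'][90:290,215:425],None,fx=2.8,fy=2.8,interpolation=2)[:,:,::-1];cv2.imwrite('pics/c7.png',a)
```

```text
[0.51602966 0.21122234 0.12468737] [[-0.091 -0.996  0.001]
 [-0.996  0.091  0.001]
 [-0.001 -0.001 -1.   ]] 174.79224680888652
```

View pics/c7.png

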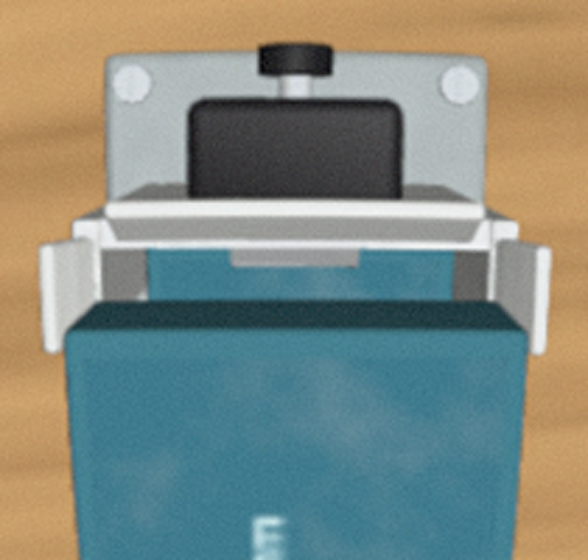

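Run:
```python
from h import *
o=get_obs();p=viewer.grab_frame('wrist')
print(o['tcp_pos'])
for n,z,q in (('packbot',o['tcp_pos'][2]-.008,(321.8,197.5)),('packtop',o['tcp_pos'][2]+.014,(321.1,208.5)),('wall outer',.106,(320.5,163.2)),('wall inner .096',.096,(320.5,175.5)),('first pack/catch tip .068',.068,(320.5,185)),('base',.006,(320.7,110.4))):
    a=atz(p,q,z,o)*1000; d=(a-o['tcp_pos']*1000)[:2]; u=np.array([.0906,.9959]); print(n,a[:2].round(1),'along',(d@u).round(1),'across',(d@[.9959,-.0906]).round(1))
```

```text
[0.51622581 0.21130293 0.12496488]
packbot [510.7 164.5] along -47.1 across -1.3
packtop [511.  164.4] along -47.2 across -1.0
wall outer [510.  151.3] along -60.3 across -0.7
wall inner .096 [510.6 157.9] along -53.7 across -0.7
first pack/catch tip .068 [511.4 166.5] along -45.1 across -0.7
base [507.4 123. ] along -88.7 across -0.8
```

Across the mouth it's centred to within 0.5 mm. Along the mouth I'll shift about 2 mm towards −y, then insert slowly.

play_rows(
  commands=[
    [[1,0.011,-0.002,0,0],[1,0.011,-0.002,0.03,0],[1,0.011,-0.002,0.06,0],[1,0.011,-0.002,0.09,0],[1,0.011,-0.002,0.12,0],[1,0.011,-0.002,0.15,0],[1,0.011,-0.002,0.17,0],[1,0.011,-0.002,0.17,0]],
  ],
)

```text
clock: 12.43
tcp_pos: [0.5148, 0.2083, 0.0884]
orientation: [2.117, -2.318, -0.001]
contact_force: [-0.7, 0.3, -0.6]
grip_width: 0.0586
gripper_force: 54.0
```

Inserted with no contact force. Pressing while gripped.

play_rows(
  commands=[
    [[1,0,0,0.03,0],[1,0,0,0.06,0],[1,0,0,0.09,0],[1,0,0,0.12,0],[1,0,0,0.15,0],[1,0,0,0.17,0],[1,0,0,0.185,0],[1,0,0,0.19,0],[1,0,0,0.19,0]],
  ],
)

```text
clock: 13.18
tcp_pos: [0.5178, 0.2104, 0.0532]
orientation: [-2.115, 2.316, -0.001]
contact_force: [0.3, 1.9, 10.0]
grip_width: 0.0589
gripper_force: 55.3
```

play_rows(
  commands=[
    [[1,0,0,0.015,0],[1,0,0,0.028,0],[1,0,0,0.028,0],[1,0,0,0.028,0]],
  ],
)

```text
clock: 13.52
tcp_pos: [0.5178, 0.2104, 0.0478]
orientation: [-2.115, 2.316, -0.001]
contact_force: [0.3, 0.5, 10.6]
grip_width: 0.0586
gripper_force: 55.4
```

Release slowly, rise, and look.

play_rows(
  commands=[
    [[-1,0,0,0,0],[-1,0,0,0,0],[-1,0,0,0,0],[-1,0,0,0,0],[-1,0,0,0,0],[-1,0,0,-0.15,0],[-1,0,0,-0.3,0],[-1,0,0,-0.5,0],[-1,0,0,-0.7,0],[-1,-0.2,0,-0.8,0],[-1,-0.4,0,-0.8,0],[-1,-0.5,0,-0.8,0]],
  ],
)

```text
clock: 14.52
tcp_pos: [0.525, 0.3136, 0.2087]
orientation: [-2.117, 2.313, 0.002]
contact_force: [-1.1, 0.6, -0.1]
grip_width: 0.0858
gripper_force: 0.0
```

play_rows(
  commands=[
    [[-1,0,0,0,0],[-1,0,0,0,0],[-1,0,0,0,0]],
  ],
)

```text
clock: 14.77
tcp_pos: [0.5245, 0.3068, 0.2054]
orientation: [2.116, -2.319, 0.001]
contact_force: [-0.1, -1.3, 0.6]
grip_width: 0.0853
gripper_force: 0.0
```

Run:
```python
from h import *
o=get_obs();p=viewer.grab_frame('wrist')
print(o['tcp_pos'],o['contact_force'])
for d in viewer.trace(p,'first_pack_center')[:3]:
    print(d['score'],np.int32(d['rect']),rect(p,d['pixels'],.068,o),p['pixels'][d['pixels']].mean(0).round())
d=viewer.trace(p,'dispenser')[0];l,t,rr,b=np.int32(d['rect'])
s=viewer.grab_frame('scene')['pixels'][190:255,260:330]
a=cv2.resize(p['pixels'][max(t-10,0):b+10,l-10:rr+10],(400,int(400*(b+10-max(t-10,0))/(rr-l+20))))
s=cv2.resize(s,(400,371));h=min(a.shape[0],600);im=np.zeros((max(h,371),800,3),np.uint8);im[:h,:400]=a[:h];im[:371,400:]=s
cv2.imwrite('pics/c8.png',im[:600,:,::-1])
```

```text
[0.52447402 0.30684912 0.20539433] [-0.10938998 -1.34541858  0.55524636]
0.91 [428  89 529 205] ((390.271728515625, 252.49583435058594), (84.16685485839844, 57.228885650634766), 46.5736198425293) [149.  83. 182.]
0.86 [461   0 552  50] ((353.89935302734375, 148.3640594482422), (95.06954193115234, 46.16282272338867), 6.916018962860107) [139.  77. 171.]
0.83 [472 236 567 325] ((345.1072998046875, 373.0162658691406), (52.90753173828125, 94.22782897949219), 56.693485260009766) [235. 166. 193.]
```

View pics/c8.png

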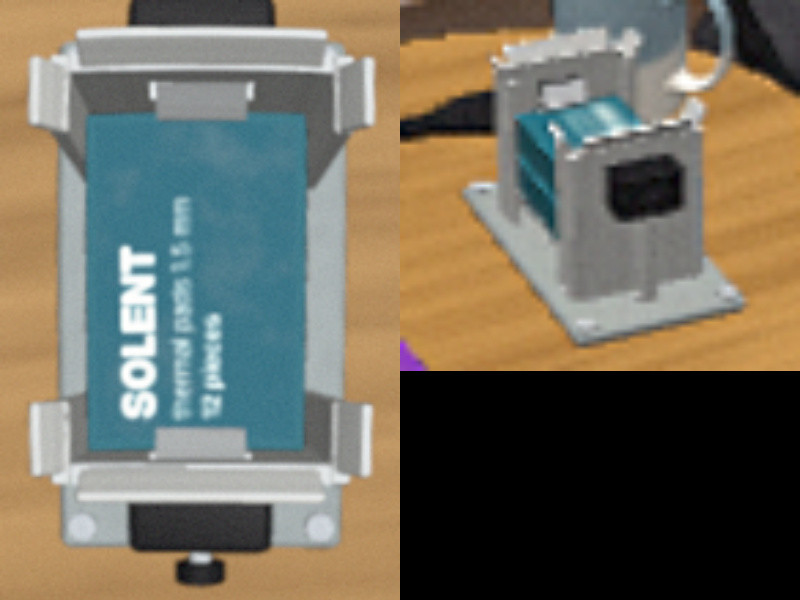

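The crop shows both catches out over the ends of the second pack, and the scene view shows two packs stacked level. Handing in.

```bash
python3 -c "
from bench import r
print(r.hand_in())"
```

```text
the job is handed in; nothing more can be done
None
```

Both packs are pressed into the dispenser, with the second on top under both catches, and the job was handed in at about 15 s; hand-in returned no score, but the last pictures show both catches out over a level stack.

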